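# Fetch the drill plate from between the cans and seat it on its pins

### The job

The drill plate lies on the wooden storage board with the spray can and the tin crowding its grip bar. Leave the plate lying there until you have moved both out of the way, upright, onto the rubber mat; then lift the plate out and seat it flat on the fixture so that it goes fully down over both locating pins, while the spray can and the tin still wait on the mat. Finally stand the spray can and the tin back on the board, upright, each centred on the very pad it came from.

Things in the scene. Friction and masses are not known exactly. Their poses are not given: they have to be found in the camera images.
- can_mid (a point): Spray can: upright cylinder with a green cap, 52 mm in diameter, 171 mm tall (the cap, about 50 mm across, is the part above 125 mm), about 0.21 kg. The point is its centre, 85.5 mm above its underside; z is up the can. At the start it stands upright on one of the board's two pads, which one varies.
- tin_mid (a point): Small closed food-type tin with a printed paper band, 57 mm in diameter, 72 mm tall, about 0.18 kg. The point is its centre, 36 mm above its underside; z is up the tin. At the start it stands upright on the board's other pad.
- plate_grip (a point): Drill plate: bare aluminium, 100 (x) x 44 (y) x 10 mm, 0.2 kg; on its middle an upright grip bar 42 mm long in x, 12 mm thick in y (grip it in y), its top 50 mm above the underside. Two 12 mm through holes on its x axis, 36 mm either side of the middle: fits either way round. Point: on the middle axis, 30 mm above the underside, z up. Starts flat on the middle of the board, x along the board's x.
- board: Wooden storage board, fixed, 120 mm (its x) by 180 mm (its y), 12 mm thick, with two flat round black pads, 62 mm in diameter and level with the wood, centred 55 mm either side of its middle along y. Origin: centre of its underside; z up.
- fixture: Fixture, fixed: dark steel block 130 (x) x 72 (y) x 12 mm. On its x axis, 36 mm from the middle, stand a round pin (10 mm, at -x) and a diamond pin (7 x 10 mm, at +x), 15 mm above the block, tapered over the top 8 mm to a 2 mm nose, so holes within 4 mm find their way. Seated, the plate lies flat on the block, middle over middle, x along x (either way round). Origin: centre of the underside, z up.
- mat: Side area: flat black rectangular rubber mat, fixed, 100 mm (its x) by 160 mm (its y), 3 mm thick, with room for spray can and tin side by side along y. Origin: centre of its underside; z up.

How it is judged:
By the outcome, as a careful person would: the job done as asked, in the order asked, and still so for the second after the job is handed in, with the robot touching nothing.
It also fails if it takes over 115 s, if anything falls off the work surface, if the arm or the gripper's body presses on something with over 40 N, if the wrist force passes 120 N, or if a joint passes its speed limit or range.

### The arm

A 6-joint arm with a two-finger parallel gripper is mounted at the origin on a cart in front of the work surface, level with it; the furniture and walls round the work are solid. World frame = base frame: x ahead of the robot, y to its left, z up, the work surface at z = 0. Lengths are in mm, angles in rad, forces in N, time in s.
With the tool pointing down it reaches from about 350 to 975 mm from the base axis. Payload 7.1 kg.
Tool frame: the origin (TCP) lies at the centre of the arm's flange, where the gripper is bolted on; the fingertips stand 182 mm ahead of it and the grasp point (between the pads) lies 163 mm ahead of it; z points along the fingers, y is the line along which they close (so a half turn about z gives the same grasp; the last joint's range is limited). The gripper opens to 88 mm and grips with 3 to 60 N. Pads are 20 mm wide; open, the fingers measure 115 mm over their backs; the gripper's body (75 mm by 178 mm) begins 61 mm behind the grasp point.
Start: joints at [1.147, 0.423, 1.63, -0, 1.089, -0.019], TCP at [246.115, 574.486, 404.675] pointing down, gripper open.
Joint ranges: [-3, 3], [-0.9, 2.11], [0.09, 2.58], [-1.31, 4.45], [0.11, 2.69], [-2.54, 2.54]. Speed limits (rad/s): [2.39, 2.39, 3.01, 3.14, 3.14, 3.14].

### API

Orientations are given as a rotation vector (axis times angle).
In Python, from workcell import readout, get_image, ctrl gives the robot as it stands.
- The arm moves only by the tool step_arm, never from a script. Its argument "targets" is a list that holds one entry, the list of rows, each a list of 7 numbers: the shift along the world's x, y, z as a fraction of full scale, then the turn, a rotation vector about the world's x, y, z as a fraction of full scale, then the opening, from 0 (shut) to 1 (fully open). In form: [[[dx, dy, dz, wx, wy, wz, claw], ...]]. A call has exactly 5 rows; each row shifts and turns the commanded pose from where the row before left it; what a row does not reach is not made up. Full scale, the value 1, is 0.05 m for a shift and 4 degrees for a turn. A row lasts 1/8 s, in which the tool goes at most 62.5 mm and 10.7 degrees, less where a joint would pass 70% of its speed; a pose out of reach is approached as far as the arm can. A call with a number of a shift or a turn outside -1 to 1 is refused whole. A call with a gripper value outside its range is refused whole. The fingers move at their own pace and stop on an object; the grip force is fixed at half the most. Time passes only in rows, so rows that do not move let the fingers close, or fill a call up. It gives the time, the measured TCP pose, the force, the opening and the grip force at its end, in the units of the state.
- readout.get_obs(): the state, without advancing time (a new reading comes with each control period).
- get_image(name): name is "side" or "top"; returns a dict with "pixels" (384x512x3 uint8, red, green, blue), "intrinsics" (3x3 intrinsics, pixels), "k1" (the pictures are not rectified: a ray, as slopes to the right and down, at radius r is drawn at 1 + k1 r^2 times it, then the intrinsics apply), "extrinsics" (4x4, takes a point from world to camera coordinates). Camera axes: x right, y down, z forward; pixel columns grow to the right and rows downward; lengths in mm; the calibration is good to about 2 mm. A picture is of the moment at which its call begins. There is no depth.
- ctrl.close_job(): hands the job in; it is judged then, once.
The state is a dict: "t": time; "qpos": joint angles; "qvel": joint speeds; "joint_torque": joint torques, N m; "ee_pos": TCP position; "orientation": TCP orientation; "ft_force": force on the tool from outside, world axes, zero at the start; "moment": the same for the moment, N m; "width": finger opening in mm; "grasp_force": force on a finger pad.
Only numpy, scipy, OpenCV 4.12 (cv2) and the standard library are available. Lean on these libraries where they do the work, as an engineer would, in place of code of your own. Each camera call takes 0.05 s, during which the arm holds its last target. There are 200 camera calls.

## Working session

There is one attempt and no reset: what is moved stays moved. The work goes in short steps, Python scripts to look and compute and a tool call to move; the robot and the scene stay as the last step left them, time stands still between calls to the robot, and variables do not carry over. Pictures are saved under pics/ and viewed, at most 14 in all, crops included, and the job is handed in when it is done.

Besides the shell and the picture viewer there is one more tool, called as a command line: name --argument value ..., lists and objects as JSON in quotes. step_arm: Moves the arm, as the interface text tells. Shift numbers are shares of 0.05 m and turn numbers shares of 4 degrees, none past 1 either way. Its arguments: {"type":"object","properties":{"targets":{"type":"array"}},"required":["targets"]}

```bash
mkdir -p pics; ls
cat > h.py <<'E'
import numpy as np, cv2
from workcell import readout, get_image, ctrl
def snap(name,fn):
    d=get_image(name); cv2.imwrite('pics/'+fn,cv2.cvtColor(d['pixels'],cv2.COLOR_RGB2BGR))
    np.savez('pics/'+fn+'.npz',**{k:d[k] for k in('pixels','intrinsics','k1','extrinsics')}); return d
def load(fn): return np.load('pics/'+fn+'.npz')
def ray(d,u,v):
    K=np.array(d['intrinsics']);k=float(d['k1']);E=np.array(d['extrinsics'])
    p=np.array([(u-K[0,2])/K[0,0],(v-K[1,2])/K[1,1]]);s=p.copy()
    for _ in range(30): s=p/(1+k*(s@s))
    R=E[:3,:3];return -R.T@E[:3,3],R.T@np.array([s[0],s[1],1])
def at(d,u,v,z):
    c,r=ray(d,u,v);return (c+r*(z-c[2])/r[2])
def proj(d,P):
    E=np.array(d['extrinsics']);K=np.array(d['intrinsics']);q=E[:3,:3]@np.array(P,float)+E[:3,3];s=q[:2]/q[2];s=s*(1+float(d['k1'])*(s@s))
    return np.array([K[0,0]*s[0]+K[0,2],K[1,1]*s[1]+K[1,2]])
def crop(fn,x0,y0,x1,y1,f,out):
    im=cv2.imread('pics/'+fn)[y0:y1,x0:x1];cv2.imwrite('pics/'+out,cv2.resize(im,None,fx=f,fy=f,interpolation=cv2.INTER_CUBIC))
E
python3 - <<'E'
from h import *
for n in('top','side'):
    d=snap(n,n+'0.png');E=np.array(d['extrinsics']);print(n,np.array(d['intrinsics']).round(1).tolist(),d['k1'],(-E[:3,:3].T@E[:3,3]).round(0),E[:3,:3].round(2).tolist())
print(readout.get_obs())
a=cv2.imread('pics/top0.png')
E
```

```text
pics
top [[377.3, 0.0, 253.3], [0.0, 377.3, 197.9], [0.0, 0.0, 1.0]] -0.09434133429961439 [ 412.  173. 1050.] [[-0.02, -1.0, -0.02], [-0.99, 0.02, -0.12], [0.12, 0.02, -0.99]]
side [[395.5, 0.0, 251.7], [0.0, 395.5, 191.5], [0.0, 0.0, 1.0]] -0.011403779440969892 [ 46. 862. 415.] [[-0.83, -0.55, 0.02], [-0.22, 0.31, -0.92], [0.5, -0.77, -0.38]]
{'t': 0.1, 'qpos': array([ 1.14700990e+00,  4.23727611e-01,  1.63059052e+00,  2.12710135e-05,
        1.08857976e+00, -1.90194197e-02]), 'qvel': array([ 1.39813108e-03, -3.84793795e-03, -1.99635700e-03, -1.65278360e-05,
       -2.60765428e-04,  1.30286992e-03]), 'joint_torque': array([ 1.44938822e-04, -5.45615530e+01, -2.74323910e+01,  6.46413700e-02,
        1.88008673e-02, -4.36474818e-05]), 'ee_pos': array([246.01221138, 574.27883845, 404.01130884]), 'orientation': array([-6.31428822e-01, -3.07717106e+00,  1.99352022e-03]), 'ft_force': array([-0.17651947, -0.89051613,  0.2394906 ]), 'moment': array([0.01032993, 0.02125171, 0.01802397]), 'grasp_force': 0.0, 'width': 87.98379853712292}
```

View pics/top0.png

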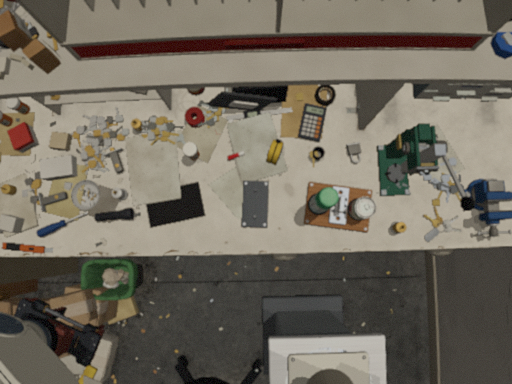

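View pics/side0.png

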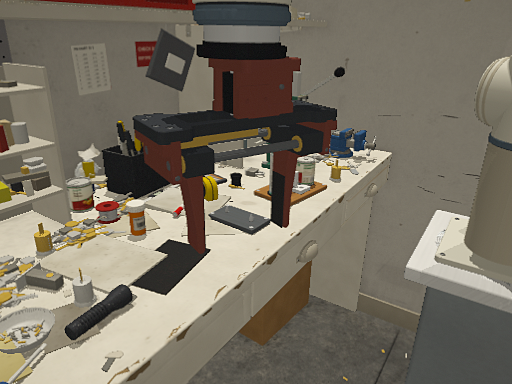

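The top view shows the board at about (340,207), with the can's green cap at (324,199) and the tin at (362,209). The fixture is at (255,203) and the mat at (175,205). The arm is at bottom left, with a shelf overhanging at the back. I'll enlarge the area of interest.

Run:
```python
from h import *
d=load('top0.png')
crop('top0.png',295,170,385,240,8,'c1.png')
crop('top0.png',140,170,280,240,5.7,'c2.png')
print(proj(d,[246,574,404]),proj(d,[0,0,0]))
```

```text
[ 34.92384391 339.83705764] [328.5972449  392.32336047]
```

View pics/c1.png

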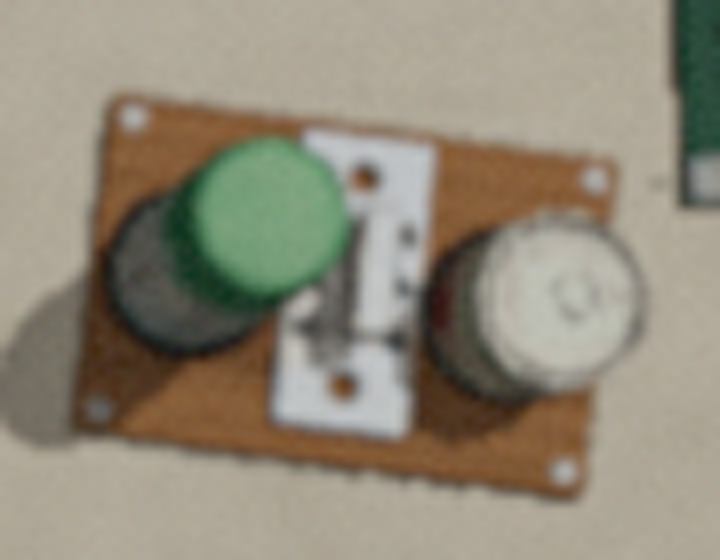

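View pics/c2.png

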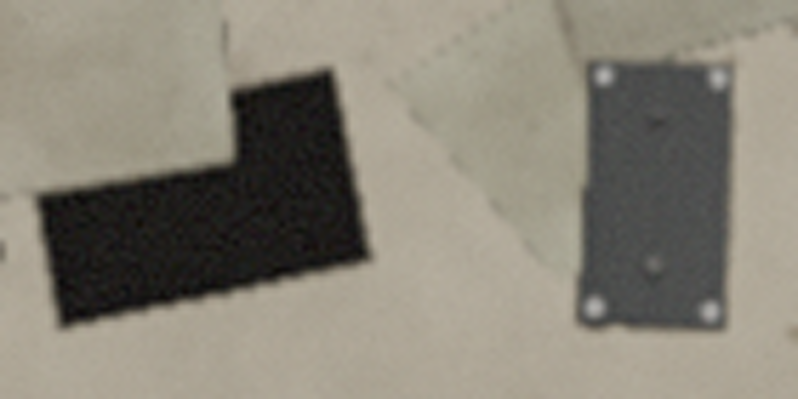

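The can (cap centre at crop 268,217) stands on the board's left (+y) pad, and the tin (top centre 562,303) on the right pad, with the plate between them. The fixture's pins are at crop (655,122) and (652,265). A paper sheet is drawn over the mat's top-left corner.

Run:
```python
from h import *
d=load('top0.png')
def P(pts,f,x0,y0,z): return np.array([at(d,(u+.5)/f-.5+x0,(v+.5)/f-.5+y0,z)[:2] for u,v in pts])
def rep(n,q): # order TL TR BR BL ; x axis up, y left
    c=q.mean(0);ex=(q[0]+q[1]-q[2]-q[3])/2;ey=(q[0]+q[3]-q[1]-q[2])/2
    print(n,c.round(1),'len',np.hypot(*ex).round(1),np.hypot(*ey).round(1),'ang x',np.degrees(np.arctan2(ex[1],ex[0])).round(1),'y',(np.degrees(np.arctan2(ey[1],ey[0]))-90).round(1))
A=(8,295,170)
rep('board',P([(110,97),(618,160),(582,497),(75,432)],*A,12))
rep('screws',P([(132,118),(595,180),(563,471),(98,408)],*A,12))
rep('plate',P([(303,128),(438,147),(407,438),(270,420)],*A,22))
h=P([(366,178),(343,385)],*A,22);print('holes',h.round(1),h.mean(0).round(1),np.hypot(*(h[0]-h[1])))
print('can',P([(268,217)],*A,171),'tin',P([(562,303)],*A,72))
B=(5.7,140,170)
rep('fix',P([(588,62),(732,65),(725,328),(578,325)],*B,12))
rep('fscrew',P([(604,76),(718,79),(711,311),(594,307)],*B,12))
p=P([(655,122),(652,265)],*B,22);print('pins',p.round(1),p.mean(0).round(1),np.hypot(*(p[0]-p[1])))
rep('mat',P([(20,133),(331,70),(370,260),(60,327)],*B,3))
```

```text
board [504.4 -40.9] len 117.6 177.2 ang x -8.7 y -8.6
screws [505.1 -41.1] len 101.8 162.2 ang x -9.1 y -9.1
plate [507.9 -41.6] len 101.1 47.1 ang x -8.9 y -9.2
holes [[543.9 -47.2]
 [472.9 -36. ]] [508.4 -41.6] 71.82696037417145
can [[513.90319364  14.05786289]] tin [[494.88357949 -98.88318669]]
fix [517.8 189.2] len 128.4 70.7 ang x -3.1 y -2.5
fscrew [518.6 188.7] len 113.0 56.1 ang x -3.3 y -3.1
pins [[551.8 188.6]
 [482.8 191.6]] [517.3 190.1] 69.08848177465292
mat [522.6 417.1] len 97.9 158.0 ang x 11.8 y 10.5
```

Run:
```python
from h import *
d=load('top0.png')
for z in(200,400,600): print(z,at(d,300,82,z).round(),at(d,375,128,z).round(), at(d,190,150,z).round())
```

```text
200 [786.  72. 200.] [669. -99. 200.] [627. 333. 200.]
400 [698.  96. 400.] [609. -35. 400.] [577. 296. 400.]
600 [610. 119. 600.] [548.  29. 600.] [526. 258. 600.]
```

step_arm --targets '[[[0.27,-0.56,0,0,0,-0.95,1],[0.27,-0.56,0,0,0,-0.95,1],[0.27,-0.56,0,0,0,-0.95,1],[0.27,-0.56,0,0,0,-0.95,1],[0.27,-0.56,0,0,0,-0.95,1]]]'

```text
t: 0.72
ee_pos: [313.9, 433.5, 404.4]
orientation: [-1.134, -2.93, 0.001]
ft_force: [-0.4, -0.7, 0.9]
width: 87.4
grasp_force: 0.0
```

Run:
```python
from h import *
snap('side','side1.png')
```

```text
(no output)
```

View pics/side1.png

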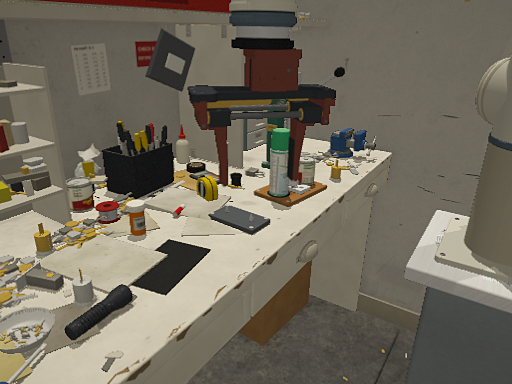

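Run:
```python
from h import *
d=load('top0.png');s=load('side1.png')
for nm,u,v in(('bracket tip',375,128),('br left',358,85),('br right',412,85),('shelf edge',300,78),('shelf low',300,36),('dark thing',255,95),('lbr',50,100)):
    print(nm,[(z,at(d,u,v,z)[:2].round().tolist(),proj(s,at(d,u,v,z)).round().tolist()) for z in(0,200,300,400,500,600,700)])
crop('side1.png',100,0,356,200,3,'c3.png')
crop('top0.png',200,60,456,200,3,'c4.png')
```

```text
bracket tip [(0, [730.0, -162.0], [248.0, 165.0]), (200, [669.0, -99.0], [254.0, 108.0]), (300, [639.0, -67.0], [257.0, 74.0]), (400, [609.0, -35.0], [261.0, 34.0]), (500, [578.0, -3.0], [266.0, -12.0]), (600, [548.0, 29.0], [272.0, -67.0]), (700, [518.0, 61.0], [279.0, -132.0])]
br left [(0, [862.0, -122.0], [208.0, 160.0]), (200, [776.0, -66.0], [217.0, 106.0]), (300, [733.0, -38.0], [223.0, 72.0]), (400, [690.0, -10.0], [229.0, 34.0]), (500, [647.0, 18.0], [236.0, -12.0]), (600, [605.0, 46.0], [245.0, -66.0]), (700, [562.0, 75.0], [256.0, -130.0])]
br right [(0, [860.0, -284.0], [237.0, 149.0]), (200, [775.0, -197.0], [243.0, 100.0]), (300, [732.0, -153.0], [247.0, 69.0]), (400, [689.0, -110.0], [251.0, 34.0]), (500, [647.0, -66.0], [256.0, -9.0]), (600, [604.0, -23.0], [263.0, -60.0]), (700, [561.0, 20.0], [271.0, -122.0])]
shelf edge [(0, [887.0, 48.0], [167.0, 172.0]), (200, [796.0, 72.0], [180.0, 112.0]), (300, [751.0, 84.0], [188.0, 76.0]), (400, [706.0, 96.0], [197.0, 34.0]), (500, [661.0, 107.0], [208.0, -15.0]), (600, [615.0, 119.0], [220.0, -72.0]), (700, [570.0, 131.0], 
[... 152 characters left out ...]
0, 92.0], [172.0, 33.0]), (500, [731.0, 104.0], [185.0, -14.0]), (600, [673.0, 117.0], [199.0, -69.0]), (700, [615.0, 129.0], [217.0, -134.0])]
dark thing [(0, [837.0, 181.0], [145.0, 189.0]), (200, [756.0, 180.0], [162.0, 121.0]), (300, [716.0, 179.0], [172.0, 80.0]), (400, [675.0, 178.0], [183.0, 34.0]), (500, [635.0, 177.0], [196.0, -19.0]), (600, [594.0, 176.0], [211.0, -79.0]), (700, [554.0, 176.0], [228.0, -150.0])]
lbr [(0, [850.0, 805.0], [-163.0, 310.0]), (200, [766.0, 684.0], [-90.0, 179.0]), (300, [725.0, 624.0], [-50.0, 109.0]), (400, [683.0, 564.0], [-8.0, 35.0]), (500, [641.0, 504.0], [37.0, -42.0]), (600, [600.0, 444.0], [83.0, -122.0]), (700, [558.0, 383.0], [132.0, -205.0])]
```

View pics/c3.png

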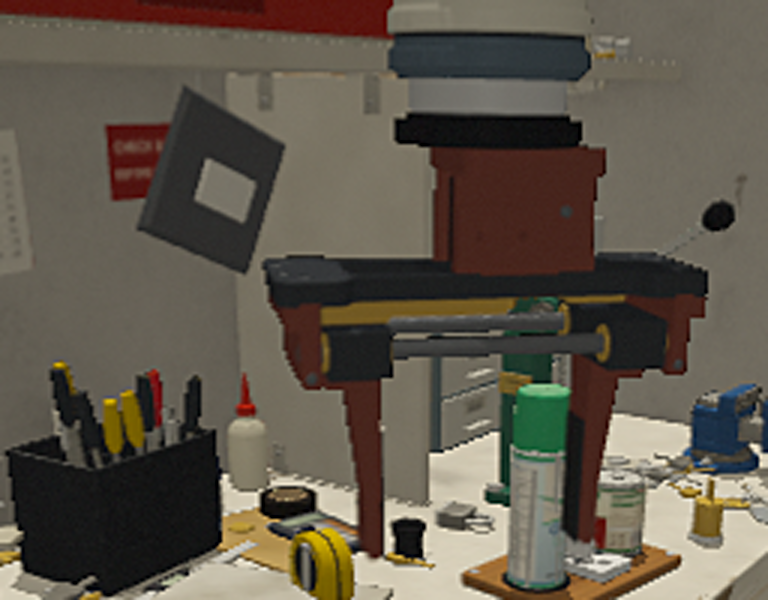

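View pics/c4.png

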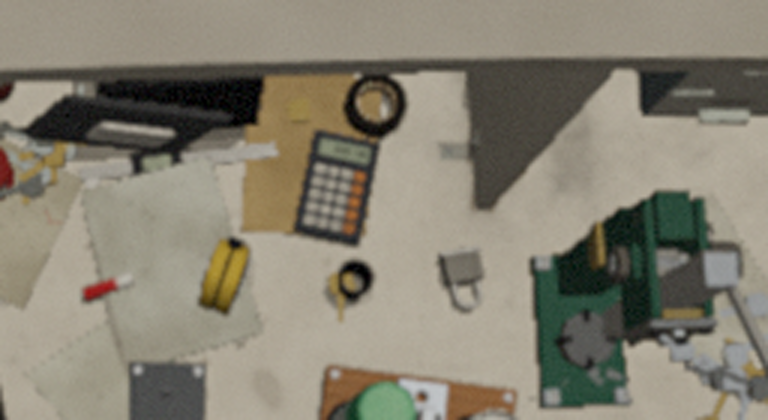

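The side view puts the shelf's underside at z≈420 with its front edge at x≈697, and the standing panel's front foot at about (730,-162). Both are clear of the work. The can with its green cap stands at side pixel (281,165).

step_arm --targets '[[[0.266,-0.56,0,0,0,-0.95,1],[0.266,-0.56,0,0,0,-0.95,1],[0.266,-0.56,0,0,0,-0.95,1],[0.266,-0.56,0,0,0,-0.95,1],[0.266,-0.56,0,0,0,-0.95,1]]]'

```text
t: 1.4
ee_pos: [380.3, 293.9, 404.5]
orientation: [-1.601, -2.703, 0.0]
ft_force: [0.5, 0.4, -0.1]
width: 87.5
grasp_force: 0.0
```

step_arm --targets '[[[0.266,-0.56,0,0,0,-0.95,1],[0.266,-0.56,0,0,0,-0.95,1],[0.266,-0.56,0,0,0,-0.95,1],[0.266,-0.56,0,0,0,-0.95,1],[0.266,-0.56,0,0,0,-0.95,1]]]'

```text
t: 2.02
ee_pos: [447.0, 153.8, 404.6]
orientation: [-2.025, -2.401, 0.0]
ft_force: [0.7, 1.1, 0.5]
width: 88.2
grasp_force: 0.0
```

step_arm --targets '[[[0.266,-0.56,0,0,0,-0.95,1],[0.266,-0.56,0,0,0,-0.95,1],[0.266,-0.56,0,0,0,-0.95,1],[0.266,-0.56,0,0,0,-0.95,1],[0.266,-0.56,0,0,0,-0.95,1]]]'

```text
t: 2.65
ee_pos: [513.6, 13.8, 404.5]
orientation: [-2.394, -2.034, 0.0]
ft_force: [0.5, -0.2, 0.5]
width: 87.5
grasp_force: 0.0
```

step_arm --targets '[[[0,0,0,0,0,0,1],[0,0,0,0,0,0,1],[0,0,0,0,0,0,1],[0,0,0,0,0,0,1],[0,0,0,0,0,0,1]]]'

```text
t: 3.28
ee_pos: [513.0, 14.9, 404.7]
orientation: [-2.391, -2.037, -0.0]
ft_force: [-0.4, 0.4, -0.0]
width: 88.0
grasp_force: 0.0
```

step_arm --targets '[[[0,0,-0.45,0,0,0,1],[0,0,-0.45,0,0,0,1],[0,0,-0.45,0,0,0,1],[0,0,-0.45,0,0,0,1],[0,0,-0.45,0,0,0,1]]]'

```text
t: 3.9
ee_pos: [513.1, 14.7, 291.6]
orientation: [2.392, 2.037, 0.0]
ft_force: [-0.2, 0.0, 0.3]
width: 87.5
grasp_force: 0.0
```

Run:
```python
from h import *
snap('side','side2.png');snap('top','top2.png')
crop('side2.png',180,60,380,210,3,'c5a.png');crop('top2.png',280,150,400,250,4,'c5b.png')
a=cv2.imread('pics/c5a.png');b=cv2.imread('pics/c5b.png');cv2.imwrite('pics/c5.png',np.hstack([cv2.resize(a,(400,300)),cv2.resize(b,(400,300))]))
print(readout.get_obs()['ft_force'],readout.get_obs()['ee_pos'])
```

```text
[-0.01616917  0.1546495   0.84774292] [512.27858881  14.62209793 290.3474787 ]
```

View pics/c5.png

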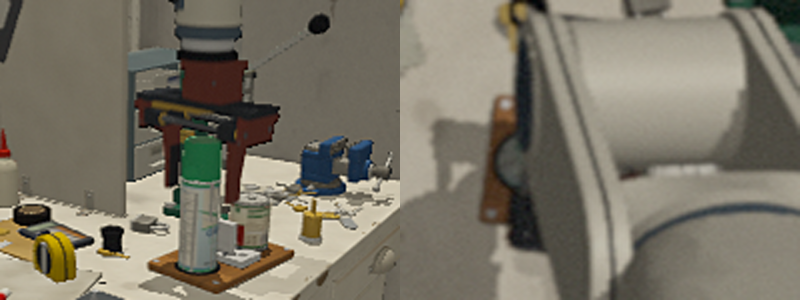

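Run:
```python
from h import *
s=load('side2.png')
for P in([512.5,16.2,183],[512.5,16.2,12],[513.1,14.5,190],[513.1,14.5,290],[513,14.5,129]):
    print(P,proj(s,P).round(1),((proj(s,P)-[180,60])*2).round())
ax=np.array([np.cos(np.radians(-9)),np.sin(np.radians(-9)),0])
for t in(-89,-44,44,89): print(t,((proj(s,np.array([513.1,14.5,192])+t*ax)-[180,60])*2).round(),((proj(s,np.array([513.1,14.5,110])+t*ax)-[180,60])*2).round())
crop('side2.png',230,60,330,210,4,'c6.png')
```

```text
[512.5, 16.2, 183] [281.  129.6] [202. 139.]
[512.5, 16.2, 12] [278.  193.3] [196. 267.]
[513.1, 14.5, 190] [281.2 126.6] [202. 133.]
[513.1, 14.5, 290] [283.1  85.2] [206.  50.]
[513, 14.5, 129] [280.1 150.4] [200. 181.]
-89 [262. 145.] [257. 211.]
-44 [231. 138.] [227. 203.]
44 [175. 126.] [173. 188.]
89 [149. 120.] [148. 181.]
```

View pics/c6.png

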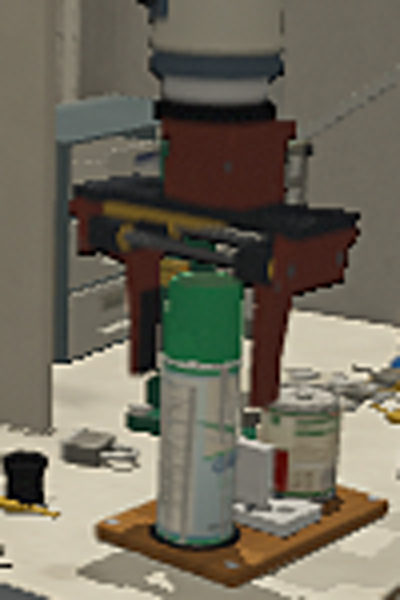

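The can (cap at crop 205,320) stands between the two fingertips (crop 143,372 and 262,405), which match the projected positions. I'll close the gripper.

step_arm --targets '[[[0,0,0,0,0,0,0],[0,0,0,0,0,0,0],[0,0,0,0,0,0,0],[0,0,0,0,0,0,0],[0,0,0,0,0,0,0]]]'

```text
t: 4.62
ee_pos: [513.3, 14.5, 292.6]
orientation: [2.392, 2.036, 0.001]
ft_force: [-0.3, 0.1, 3.7]
width: 50.1
grasp_force: 30.0
```

step_arm --targets '[[[0,0,0.05,0,0,0,0],[0,0,0.15,0,0,0,0],[0,0,0.3,0,0,0,0],[0,0,0.5,0,0,0,0],[0,0,0.5,0,0,0,0]]]'

```text
t: 5.25
ee_pos: [513.0, 14.5, 368.7]
orientation: [2.392, 2.036, 0.0]
ft_force: [1.0, 0.3, -1.8]
width: 49.7
grasp_force: 30.0
```

step_arm --targets '[[[0,0.3,0,0,0,0,0],[0,0.5,0,0,0,0.5,0],[0,0.65,0,0,0,0.5,0],[0,0.65,0,0,0,0.5,0],[0,0.65,0,0,0,0.5,0]]]'

```text
t: 5.88
ee_pos: [512.5, 153.8, 366.3]
orientation: [-2.242, -2.199, 0.002]
ft_force: [0.2, -0.3, -1.7]
width: 50.1
grasp_force: 30.0
```

step_arm --targets '[[[-0.026,0.65,0,0,0,0.5,0],[-0.026,0.65,0,0,0,0.5,0],[-0.026,0.65,0,0,0,0.5,0],[-0.026,0.65,0,0,0,0.5,0],[-0.026,0.65,0,0,0,0.5,0]]]'

```text
t: 6.5
ee_pos: [505.7, 316.3, 366.1]
orientation: [-2.042, -2.387, 0.002]
ft_force: [0.6, 0.6, -1.4]
width: 49.9
grasp_force: 30.0
```

step_arm --targets '[[[0,0.65,0,0,0,0.5,0],[0,0.65,0,0,0,0,0],[0,0.65,0,0,0,0,0],[0,0.55,0,0,0,0,0],[0,0.35,0,0,0,0,0]]]'

```text
t: 7.12
ee_pos: [505.6, 458.7, 366.0]
orientation: [-2.001, -2.422, 0.002]
ft_force: [0.6, 0.2, -1.6]
width: 49.7
grasp_force: 30.0
```

step_arm --targets '[[[0,0,-0.5,0,0,0,0],[0,0,-0.5,0,0,0,0],[0,0,-0.4,0,0,0,0],[0,0,-0.18,0,0,0,0],[0,0,-0.06,0,0,0,0]]]'

```text
t: 7.75
ee_pos: [506.7, 456.9, 284.7]
orientation: [-2.003, -2.42, 0.001]
ft_force: [-0.2, 1.0, -1.7]
width: 49.4
grasp_force: 30.0
```

step_arm --targets '[[[0,0,-0.02,0,0,0,0],[0,0,-0.02,0,0,0,0],[0,0,0,0,0,0,0],[0,0,0,0,0,0,0.75],[0,0,0,0,0,0,1]]]'

```text
t: 8.38
ee_pos: [506.7, 457.1, 283.6]
orientation: [2.002, 2.421, 0.001]
ft_force: [-0.2, 0.4, 0.4]
width: 66.4
grasp_force: 0.0
```

step_arm --targets '[[[0,0,0,0,0,0,1],[0,0,0,0,0,0,1],[0,0,0.2,0,0,0,1],[0,0,0.4,0,0,0,1],[0,0,0.7,0,0,0,1]]]'

```text
t: 9.0
ee_pos: [506.4, 456.8, 349.1]
orientation: [-2.002, -2.421, 0.002]
ft_force: [0.4, 0.1, 0.6]
width: 87.7
grasp_force: 0.0
```

step_arm --targets '[[[0,0,0.7,0,0,0,1],[0,0,0.3,0,0,0,1],[0,-0.5,0,0,0,0,1],[0,-1,0,0,0,-0.5,1],[0,-1,0,0,0,-0.5,1]]]'

```text
t: 9.62
ee_pos: [506.2, 330.8, 398.1]
orientation: [2.086, 2.349, -0.001]
ft_force: [0.8, -0.5, 0.3]
width: 87.6
grasp_force: 0.0
```

step_arm --targets '[[[0,-1,0,0,0,-0.5,1],[0,-1,0,0,0,-0.5,1],[0,-1,0,0,0,-0.5,1],[0,-1,0,0,0,-0.5,1],[0,-1,0,0,0,-0.5,1]]]'

```text
t: 10.25
ee_pos: [506.3, 80.4, 398.4]
orientation: [2.283, 2.157, 0.0]
ft_force: [0.7, -0.1, 0.0]
width: 87.8
grasp_force: 0.0
```

step_arm --targets '[[[0,-1,0,0,0,-0.5,1],[0,-1,0,0,0,-0.5,1],[0,-1,0,0,0,-0.5,1],[-0.2,-0.5,0,0,0,0,1],[0,0,0,0,0,0,1]]]'

```text
t: 10.88
ee_pos: [496.0, -94.4, 398.2]
orientation: [-2.395, -2.032, 0.0]
ft_force: [0.1, 0.0, -0.6]
width: 87.7
grasp_force: 0.0
```

Run:
```python
from h import *
print(readout.get_obs()['ee_pos'],readout.get_obs()['orientation'])
snap('side','side3.png');snap('top','top3.png')
crop('side3.png',120,100,320,300,3,'a.png');crop('top3.png',140,150,240,250,4,'b.png')
a=cv2.imread('pics/a.png');b=cv2.imread('pics/b.png');cv2.imwrite('pics/c7.png',np.hstack([cv2.resize(a,(400,400)),b]))
```

```text
[495.98986484 -94.36657453 398.18117636] [-2.39513056e+00 -2.03245664e+00  4.95932727e-04]
```

View pics/c7.png

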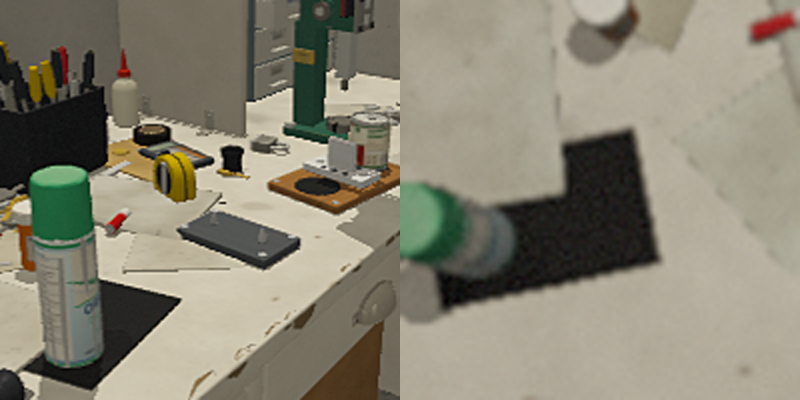

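The can stands upright on the mat's near-left part, fully on it, and the vacated pad shows at crop (320,185). Next is the tin.

step_arm --targets '[[[-0.03,-0.05,-1,0,0,0,1],[0,0,-1,0,0,0,1],[0,0,-1,0,0,0,1],[0,0,-0.5,0,0,0,1],[0,0,-0.16,0,0,0,1]]]'

```text
t: 11.6
ee_pos: [495.0, -94.3, 213.7]
orientation: [-2.389, -2.037, 0.003]
ft_force: [1.0, -0.1, 0.7]
width: 87.7
grasp_force: 0.0
```

step_arm --targets '[[[0,0,0,0,0,0,1],[0,0,0,0,0,0,0],[0,0,0,0,0,0,0],[0,0,0,0,0,0,0],[0,0,0,0,0,0,0]]]'

```text
t: 12.22
ee_pos: [495.3, -95.6, 215.7]
orientation: [2.392, 2.036, 0.001]
ft_force: [-0.1, 0.4, 5.6]
width: 56.6
grasp_force: 30.0
```

step_arm --targets '[[[0,0,0,0,0,0,0],[0,0,0.05,0,0,0,0],[0,0,0.2,0,0,0,0],[0,0,0.5,0,0,0,0],[0,0,0.7,0,0,0,0]]]'

```text
t: 12.85
ee_pos: [494.6, -95.4, 288.1]
orientation: [-2.391, -2.035, 0.002]
ft_force: [0.2, -0.3, -0.9]
width: 57.0
grasp_force: 30.0
```

step_arm --targets '[[[0,0.3,0,0,0,0,0],[0.055,0.5,0,0,0,0.5,0],[0.055,0.7,0,0,0,0.5,0],[0.055,0.7,0,0,0,0.5,0],[0.055,0.7,0,0,0,0.5,0]]]'

```text
t: 13.48
ee_pos: [505.3, 51.2, 286.6]
orientation: [-2.242, -2.199, 0.002]
ft_force: [0.8, 0.9, -2.6]
width: 57.2
grasp_force: 30.0
```

step_arm --targets '[[[0.055,0.7,0,0,0,0.5,0],[0.055,0.7,0,0,0,0.5,0],[0.055,0.7,0,0,0,0.5,0],[0.055,0.7,0,0,0,0.5,0],[0.055,0.7,0,0,0,0.5,0]]]'

```text
t: 14.1
ee_pos: [518.9, 226.1, 286.3]
orientation: [-2.042, -2.386, 0.003]
ft_force: [-0.5, 0.2, -1.9]
width: 57.0
grasp_force: 30.0
```

step_arm --targets '[[[0.055,0.7,0,0,0,0.5,0],[0,0.7,0,0,0,0,0],[0,0.7,0,0,0,0,0],[0,0.55,0,0,0,0,0],[0,0.35,0,0,0,0,0]]]'

```text
t: 14.72
ee_pos: [522.0, 376.0, 286.8]
orientation: [-2.001, -2.422, 0.002]
ft_force: [0.6, -0.4, -1.2]
width: 57.0
grasp_force: 30.0
```

step_arm --targets '[[[0,0,-0.5,0,0,0,0],[0,0,-0.5,0,0,0,0],[0,0,-0.4,0,0,0,0],[0,0,-0.14,0,0,0,0],[0,0,-0.05,0,0,0,0]]]'

```text
t: 15.35
ee_pos: [522.8, 374.4, 207.9]
orientation: [-2.003, -2.42, 0.0]
ft_force: [0.9, -0.0, -1.9]
width: 57.2
grasp_force: 30.0
```

step_arm --targets '[[[0,0,-0.02,0,0,0,0],[0,0,-0.02,0,0,0,0],[0,0,0,0,0,0,0],[0,0,0,0,0,0,0.8],[0,0,0,0,0,0,1]]]'

```text
t: 15.98
ee_pos: [522.7, 374.6, 206.5]
orientation: [2.002, 2.421, 0.001]
ft_force: [-0.6, -0.5, 0.3]
width: 73.4
grasp_force: 0.0
```

step_arm --targets '[[[0,0,0,0,0,0,1],[0,0,0,0,0,0,1],[0,0,0.2,0,0,0,1],[0,0,0.6,0,0,0,1],[0,0,0.8,0,0,0,1]]]'

```text
t: 16.6
ee_pos: [522.3, 374.3, 286.7]
orientation: [-2.002, -2.42, 0.003]
ft_force: [0.6, 0.2, -0.1]
width: 87.7
grasp_force: 0.0
```

Run:
```python
from h import *
d=snap('top','top4.png');snap('side','side4.png')
g=cv2.cvtColor(d['pixels'],cv2.COLOR_RGB2GRAY)
roi=g[170:240,295:385];m=(roi<60).astype(np.uint8)
n,l,st,c=cv2.connectedComponentsWithStats(m)
for i in range(1,n):
    if st[i,4]>60:
        u,v=c[i]+[295,170];print(st[i],u.round(1),v.round(1),at(d,u,v,12).round(1))
crop('top4.png',300,175,380,240,7,'a.png');crop('side4.png',140,150,230,290,3.25,'b.png')
a=cv2.imread('pics/a.png');b=cv2.imread('pics/b.png');print(a.shape,b.shape);h=a.shape[0]
b=cv2.resize(b,(240,h));cv2.imwrite('pics/c8.png',np.hstack([a,b]))
```

```text
[ 13  23  22  22 377] 318.4 203.8 [513.2  13.1  12. ]
[ 53  29  21  22 365] 357.8 209.1 [495.8 -95.7  12. ]
(455, 560, 3) (455, 292, 3)
```

View pics/c8.png

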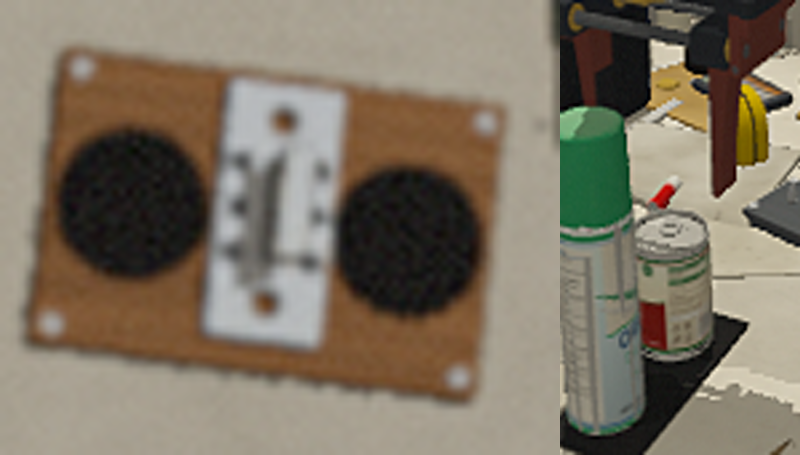

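Both pads are now free: top-camera centroids (513.2,13.1) and (495.8,-95.7), 110.2 mm apart, which matches the 110 mm spec. The tin and can stand upright side by side on the mat. The plate is untouched, with its holes at crop (285,122) and (265,302).

Run:
```python
from h import *
d=load('top4.png')
def P(pts,f,x0,y0,z): return np.array([at(d,(u+.5)/f-.5+x0,(v+.5)/f-.5+y0,z)[:2] for u,v in pts])
A=(7,300,175)
q=P([(232,75),(348,92),(322,348),(203,333)],*A,22);print(q.round(1),q.mean(0))
h=P([(285,122),(265,302)],*A,22);print(h.round(1),h.mean(0))
q=P([(66,47),(506,107),(472,402),(27,346)],*A,12);print(q.mean(0))
q=P([(82,67),(485,122),(458,377),(50,323)],*A,12);print(q.mean(0))
# side-camera pads & fixture screws
s=load('side4.png');print(proj(s,[513.2,13.1,12]),proj(s,[495.8,-95.7,12]),proj(s,[517.8,189.5,12]))
g=cv2.cvtColor(s['pixels'],cv2.COLOR_RGB2GRAY);m=(g<55).astype(np.uint8)[170:215,250:330]
n,l,st,c=cv2.connectedComponentsWithStats(m)
for i in range(1,n):
    if st[i,4]>40: print(st[i]+[250,170,0,0,0],c[i]+[250,170],at(s,*(c[i]+[250,170]),12).round(1))
```

```text
[[562.5 -27.1]
 [554.7 -72.6]
 [454.4 -57.4]
 [461.4 -11.2]] [508.23809463 -42.09116115]
[[543.4 -47.1]
 [472.9 -35.9]] [508.11057795 -41.53560498]
[503.97011623 -40.79457606]
[505.15774695 -41.1774555 ]
[278.33022795 192.86266971] [302.78085616 182.2498019 ] [238.44162564 216.34644943]
[299 179  15   7  73] [305.98630137 181.69863014] [ 490.3 -105.1   12. ]
[268 189  22   9 156] [278.45512821 192.59615385] [513.8  11.3  12. ]
```

step_arm --targets '[[[0,-0.3,0.3,0,0,0,1],[-0.015,-0.416,0.3,0,0,0.9,1],[-0.015,-0.416,0.3,0,0,0.9,1],[-0.015,-0.416,0,0,0,0.9,1],[-0.015,-0.416,0,0,0,0.9,1]]]'

```text
t: 17.32
ee_pos: [519.1, 274.5, 331.0]
orientation: [-1.681, -2.654, 0.002]
ft_force: [-0.7, -0.2, -1.0]
width: 87.4
grasp_force: 0.0
```

step_arm --targets '[[[-0.015,-0.416,0,0,0,0.9,1],[-0.015,-0.416,0,0,0,0.9,1],[-0.015,-0.416,0,0,0,0.9,1],[-0.015,-0.416,0,0,0,0.9,1],[-0.015,-0.416,0,0,0,0.9,1]]]'

```text
t: 17.95
ee_pos: [515.1, 170.7, 330.7]
orientation: [-1.244, -2.883, 0.002]
ft_force: [0.2, 0.2, 0.0]
width: 87.6
grasp_force: 0.0
```

step_arm --targets '[[[-0.015,-0.416,0,0,0,0.9,1],[-0.015,-0.416,0,0,0,0.9,1],[-0.015,-0.416,0,0,0,0.9,1],[-0.015,-0.416,0,0,0,0.9,1],[-0.015,-0.416,0,0,0,0.9,1]]]'

```text
t: 18.58
ee_pos: [511.2, 66.8, 330.7]
orientation: [-0.778, -3.042, 0.001]
ft_force: [0.2, 0.0, -0.6]
width: 87.9
grasp_force: 0.0
```

step_arm --targets '[[[-0.015,-0.416,0,0,0,0.9,1],[-0.015,-0.416,0,0,0,0.9,1],[-0.015,-0.416,0,0,0,0.9,1],[-0.015,-0.416,0,0,0,0.9,1],[-0.015,-0.416,0,0,0,0.9,1]]]'

```text
t: 19.2
ee_pos: [507.3, -37.0, 330.8]
orientation: [-0.293, -3.126, 0.0]
ft_force: [1.0, -0.7, -0.0]
width: 88.0
grasp_force: 0.0
```

step_arm --targets '[[[0,-0.12,-0.8,0,0,0.43,1],[0,0,-0.8,0,0,0,1],[0,0,-0.5,0,0,0,1],[0,0,-0.26,0,0,0,1],[0,0,-0.08,0,0,0,1]]]'

```text
t: 19.82
ee_pos: [507.9, -42.0, 208.7]
orientation: [-0.249, -3.13, 0.0]
ft_force: [0.6, -0.3, 0.7]
width: 87.9
grasp_force: 0.0
```

step_arm --targets '[[[0,0,0,0,0,0,1],[0,0,0,0,0,0,0],[0,0,0,0,0,0,0],[0,0,0,0,0,0,0],[0,0,0,0,0,0,0]]]'

```text
t: 20.45
ee_pos: [508.4, -41.7, 209.4]
orientation: [0.248, 3.131, -0.0]
ft_force: [0.3, -0.0, -0.4]
width: 51.5
grasp_force: 0.0
```

step_arm --targets '[[[0,0,0,0,0,0,0],[0,0,0,0,0,0,0],[0,0,0,0,0,0,0],[0,0,0,0,0,0,0],[0,0,0,0,0,0,0]]]'

```text
t: 21.08
ee_pos: [508.3, -41.7, 209.1]
orientation: [-0.248, -3.132, 0.0]
ft_force: [0.6, -0.6, -0.0]
width: 11.8
grasp_force: 30.0
```

Run:
```python
from h import *
s=load('side3.png')
q=np.array([at(s,u/2+120-.25,v/2+100-.25,12) for u,v in((178,232),(213,211),(300,240),(268,267))]);print(q.round(1),q.mean(0))
```

```text
[[575.3 226.8  12. ]
 [577.6 156.5  12. ]
 [449.8 162.5  12. ]
 [444.5 237.   12. ]] [511.80246705 195.70537738  12.        ]
```

step_arm --targets '[[[0,0,0.05,0,0,0,0],[0,0,0.2,0,0,0,0],[0,0,0.4,0,0,0,0],[0,0,0.5,0,0,0,0],[0,0.1,0.3,0,0,0,0]]]'

```text
t: 21.7
ee_pos: [508.6, -36.7, 283.3]
orientation: [0.249, 3.13, -0.0]
ft_force: [0.0, -0.2, -2.0]
width: 11.8
grasp_force: 30.0
```

step_arm --targets '[[[0.02,0.4,0,0,0,0.15,0],[0.02,0.5,0,0,0,0.15,0],[0.02,0.5,0,0,0,0.15,0],[0.02,0.5,0,0,0,0.15,0],[0.02,0.5,0,0,0,0.15,0]]]'

```text
t: 22.32
ee_pos: [513.1, 84.4, 281.9]
orientation: [-0.166, -3.137, -0.0]
ft_force: [0.7, -1.1, -1.8]
width: 11.5
grasp_force: 30.0
```

step_arm --targets '[[[0.02,0.5,0,0,0,0.15,0],[0.02,0.5,0,0,0,0.15,0],[0.02,0.5,0,0,0,0.15,0],[0.02,0.4,0,0,0,0.15,0],[0.01,0.22,0,0,0,0.15,0]]]'

```text
t: 22.95
ee_pos: [517.8, 190.4, 281.8]
orientation: [0.082, 3.14, 0.0]
ft_force: [0.1, 0.9, -2.2]
width: 11.7
grasp_force: 30.0
```

step_arm --targets '[[[0,0,0,0,0,0,0],[0,0,0,0,0,0,0],[0,0,0,0,0,0,0],[0,0,0,0,0,0,0],[0,0,0,0,0,0,0]]]'

```text
t: 23.58
ee_pos: [517.9, 189.0, 281.7]
orientation: [-0.085, -3.14, 0.0]
ft_force: [-0.3, 0.4, -2.1]
width: 12.0
grasp_force: 30.0
```

Run:
```python
from h import *
s=load('side3.png');t=load('top4.png')
f=9
def mk(d,fn,x0,y0,x1,y1):
    im=cv2.imread('pics/'+fn)[y0:y1,x0:x1];im=cv2.resize(im,None,fx=f,fy=f,interpolation=cv2.INTER_CUBIC)
    a=np.radians(-3);R=np.array([[np.cos(a),-np.sin(a)],[np.sin(a),np.cos(a)]])
    def pt(lx,ly,z,col):
        p=proj(d,[*(R@[lx,ly]+[518,189.2]),z]);q=((p-[x0,y0]+.5)*f-.5).round().astype(int);cv2.drawMarker(im,tuple(int(x) for x in q),col,0,9,1)
    for sx in(-1,1):
        for sy in(-1,1): pt(65*sx,36*sy,12,(0,0,255))
        pt(36*sx,0,12,(0,255,255));pt(36*sx,0,27,(0,255,0))
    return im
a=mk(s,'side3.png',203,198,276,240);b=mk(t,'top4.png',235,175,275,232) if 0 else mk(load('top0.png'),'top0.png',238,176,272,231)
print(a.shape,b.shape)
cv2.imwrite('pics/c9.png',np.hstack([cv2.resize(a,None,fx=.75,fy=.75),np.zeros((1,1,3),np.uint8)]) if 0 else np.vstack([a]))
h=max(a.shape[0],b.shape[0]);c=np.zeros((h,a.shape[1]+b.shape[1],3),np.uint8);c[:a.shape[0],:a.shape[1]]=a;c[:b.shape[0],a.shape[1]:]=b
c=cv2.resize(c,(800,int(h*800/c.shape[1])));cv2.imwrite('pics/c9.png',c)
```

```text
(378, 657, 3) (495, 306, 3)
```

View pics/c9.png

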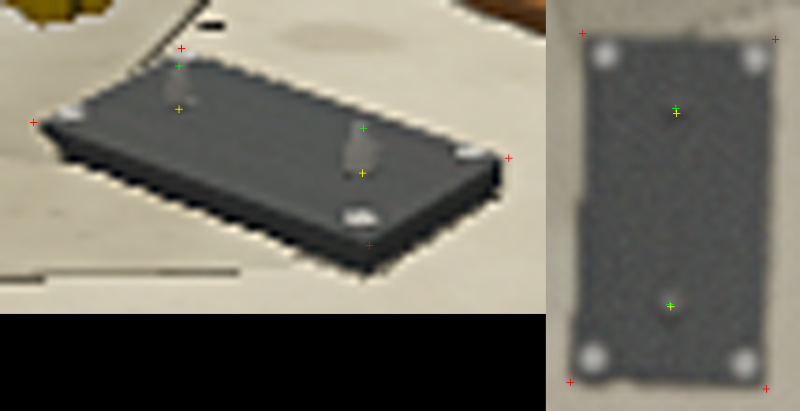

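The predicted pin markers fall on the pins in both views: side tips at crop (178,67) and (360,122), top at (676,112) and (671,306). So the fixture estimate holds within about 1.5 mm, and I'll lower the plate.

step_arm --targets '[[[0,0,-0.4,0,0,0,0],[0,0,-0.4,0,0,0,0],[0,0,-0.2,0,0,0,0],[0,0,-0.07,0,0,0,0],[0,0,-0.03,0,0,0,0]]]'

```text
t: 24.2
ee_pos: [518.1, 189.3, 226.9]
orientation: [0.084, 3.14, 0.0]
ft_force: [-0.3, -0.5, -1.4]
width: 11.9
grasp_force: 30.0
```

step_arm --targets '[[[0,0,-0.04,0,0,0,0],[0,0,-0.04,0,0,0,0],[0,0,-0.04,0,0,0,0],[0,0,-0.03,0,0,0,0],[0,0,-0.03,0,0,0,0]]]'

```text
t: 24.82
ee_pos: [517.9, 189.3, 217.6]
orientation: [0.084, 3.14, 0.0]
ft_force: [0.6, -0.7, -0.9]
width: 12.0
grasp_force: 30.0
```

step_arm --targets '[[[0,0,-0.03,0,0,0,0],[0,0,-0.03,0,0,0,0],[0,0,-0.03,0,0,0,0],[0,0,-0.03,0,0,0,0],[0,0,-0.03,0,0,0,0]]]'

```text
t: 25.45
ee_pos: [517.9, 189.3, 210.1]
orientation: [0.084, 3.14, -0.0]
ft_force: [-0.3, 0.3, -2.7]
width: 11.8
grasp_force: 30.0
```

step_arm --targets '[[[0,0,-0.02,0,0,0,0],[0,0,0,0,0,0,0],[0,0,0,0,0,0,0],[0,0,0,0,0,0,0],[0,0,0,0,0,0,0]]]'

```text
t: 26.08
ee_pos: [517.9, 189.3, 209.2]
orientation: [0.084, 3.14, -0.0]
ft_force: [0.2, -0.4, -1.5]
width: 11.9
grasp_force: 30.0
```

step_arm --targets '[[[0,0,-0.01,0,0,0,0],[0,0,-0.01,0,0,0,0],[0,0,0,0,0,0,0],[0,0,0,0,0,0,0],[0,0,0,0,0,0,0]]]'

```text
t: 26.7
ee_pos: [517.9, 189.3, 209.1]
orientation: [0.084, 3.14, -0.0]
ft_force: [-3.6, -1.4, 9.9]
width: 11.7
grasp_force: 30.0
```

Contact at the expected seated height (10 N). Releasing and backing off.

step_arm --targets '[[[0,0,0,0,0,0,0.5],[0,0,0,0,0,0,0.7],[0,0,0,0,0,0,0.7],[0,0,0,0,0,0,0.7],[0,0,0.2,0,0,0,0.7]]]'

```text
t: 27.32
ee_pos: [517.5, 189.2, 217.9]
orientation: [-0.084, -3.139, 0.001]
ft_force: [0.0, -0.0, -0.2]
width: 58.3
grasp_force: 0.0
```

step_arm --targets '[[[0,0,0.6,0,0,0,1],[0,0,0.8,0,0,0,1],[0,0,0.8,0,0,0,1],[0,-0.5,0.4,0,0,-0.5,1],[0,-0.8,0,0,0,-0.9,1]]]'

```text
t: 27.95
ee_pos: [518.4, 124.4, 350.9]
orientation: [0.237, 3.128, 0.002]
ft_force: [-0.1, 0.2, -0.1]
width: 88.0
grasp_force: 0.0
```

step_arm --targets '[[[0,-0.8,0,0,0,-0.9,1],[0,-0.8,0,0,0,-0.9,1],[0,-0.8,0,0,0,-0.9,1],[0,-0.5,0,0,0,-0.9,1],[0,0,0,0,0,-0.9,1]]]'

```text
t: 28.58
ee_pos: [517.7, -22.4, 348.8]
orientation: [0.732, 3.055, -0.0]
ft_force: [-0.3, 0.1, -0.2]
width: 87.6
grasp_force: 0.0
```

Run:
```python
from h import *
d=snap('top','top5.png');s=snap('side','side5.png')
print(readout.get_obs()['ee_pos'],readout.get_obs()['orientation'])
crop('side5.png',200,180,280,245,6.5,'a.png');crop('top5.png',238,176,272,236,6,'b.png');crop('top5.png',140,185,205,230,3.2,'e.png')
a,b,e=[cv2.imread(f'pics/{k}.png') for k in'abe'];c=np.zeros((600,800,3),np.uint8)
c[:a.shape[0],:a.shape[1]]=a;c[:b.shape[0],540:540+b.shape[1]]=b;c[430:430+e.shape[0],100:100+e.shape[1]]=e;print(a.shape,b.shape,e.shape);cv2.imwrite('pics/c10.png',c)
```

```text
[517.77331317 -21.24420045 348.77291241] [7.26796917e-01 3.05576688e+00 1.89509338e-04]
(422, 520, 3) (360, 204, 3) (144, 208, 3)
```

View pics/c10.png

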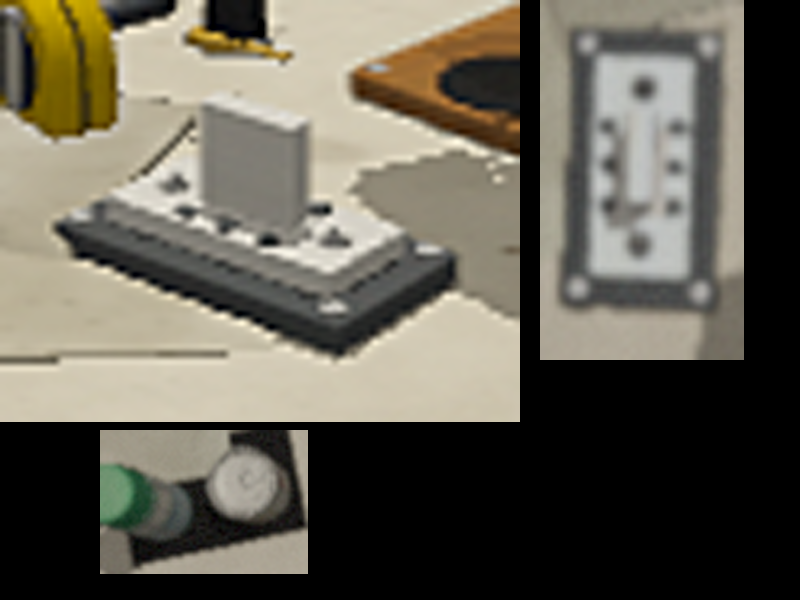

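The plate lies flat on the block, with the pins showing in both holes (top crop 643,88 and 639,245). The tin and can still stand on the mat. Now I'll check the camera bias against the tin and can positions known from the arm.

Run:
```python
from h import *
d=load('top5.png')
print('tin',at(d,140+148.5/3.2-.5,185+54.5/3.2-.5,75).round(1))
px=d['pixels'].astype(int);R,G,B=px[...,0],px[...,1],px[...,2]
m=((G-R>35)&(G>115)).astype(np.uint8);m[:,:130]=0;m[:,170:]=0;m[:180]=0;m[230:]=0
n,l,st,c=cv2.connectedComponentsWithStats(m)
for i in range(1,n):
    if st[i,4]>80: print(st[i],c[i],'can',at(d,*c[i],174).round(1), 'bbox c',at(d,st[i,0]+st[i,2]/2-.5,st[i,1]+st[i,3]/2-.5,174).round(1))
```

```text
tin [521.2 367.9  75. ]
[133 196  17  17 203] [140.78325123 204.2364532 ] can [506.1 456.3 174. ] bbox c [506.7 455.8 174. ]
```

```bash
cat >> h.py <<'E'
from scipy.optimize import minimize
def sil(d,x,y,r,z0,z1,shape,f=4):
    t=np.linspace(0,2*np.pi,60);pts=np.array([proj(d,[x+r*np.cos(a),y+r*np.sin(a),z]) for z in(z0,z1) for a in t])
    h=cv2.convexHull(((pts+.5)*f).astype(np.float32)).round().astype(np.int32)
    m=np.zeros((shape[0]*f,shape[1]*f),np.uint8);cv2.fillConvexPoly(m,h,1)
    return cv2.resize(m.astype(np.float32),(shape[1],shape[0]),interpolation=cv2.INTER_AREA)
E
python3 - <<'E'
from h import *
d=load('top5.png');g=cv2.cvtColor(d['pixels'],cv2.COLOR_RGB2GRAY)
u0,v0,u1,v1=170,188,205,215
obs=np.clip((g.astype(float)-30)/60,0,1)
w=np.zeros(g.shape);s0=sil(d,522,372,28.5,3,75,g.shape);w[cv2.dilate((s0>0).astype(np.uint8),np.ones((7,7)))>0]=1
w[:200,:183]=0
# restrict background to mat
best=min(((np.sum(w*(sil(d,x,y,28.5,3,75,g.shape)-obs)**2),x,y) for x in range(514,531) for y in range(362,382)))
print(best)
print(g[194:214,170:200])
E
```

```text
(np.float64(40.06559027777777), 525, 375)
[[150 151 154 158 155 151 143 121 114 143 161 171 170 172 167 164 162 162
  159 160 150 133 123  86  49  27  20  27  26  35]
 [149 151 156 153 153 143 133 129 141 164 173 173 170 171 165 164 166 167
  171 171 158 150 137 118  83  49  37  22  20  24]
 [151 153 153 151 149 133 132 153 168 171 173 169 172 168 162 163 165 172
  173 169 163 157 145 125 102  75  50  29  20  25]
 [154 156 157 149 137 125 141 169 177 176 171 172 171 167 161 154 155 166
  172 168 165 158 146 128 112  92  69  56  33  19]
 [152 154 155 139 121 128 150 177 180 175 171 171 169 163 156 147 155 161
  172 171 162 152 154 135 122  88  85  79  52  29]
 [128 121 120 112 107 129 161 182 182 174 171 173 170 150 147 157 168 165
  167 168 155 154 161 152 139  96  78  87  66  30]
 [ 66  57  64  84 115 137 170 185 184 177 172 174 169 151 138 163 173 167
  164 158 154 156 162 149 144  95  70  85  74  35]
 [ 25  21  34  85 125 145 176 187 182 170 170 171 171 158 147 160 164 164
  159 159 162 160 161 140 136  93  66  85  83  46]
 [ 27  24  46  98 129 142 175 186 185 175 171 171 172 166 
[... 742 characters left out ...]
169 167 165 165 165 166
  166 166 148 125 103  80  78  84  87  78  57  31]
 [ 20  17  22   0  11  35  80 111 126 148 159 156 159 157 159 154 155 157
  151 147 127 101  78  76  82  82  80  63  38  27]
 [ 20  26  25  18  12  20  41  73 100 124 142 143 138 140 137 137 145 149
  123 113  95  80  76  73  76  72  64  47  35  24]
 [ 14  22  21  20  16   1   8  38  56  87 110 117 112 117 114 117 129 126
   95  74  76  73  74  71  66  53  37  29  16  19]
 [ 28  22  27  24  20  11   6  16  23  38  62  74  77  83  85  95  97  81
   68  68  65  66  62  64  56  35  27  23  24  24]
 [ 27  30  26  29  16   6  14  10  12  12  13  28  32  36  47  54  55  51
   53  52  51  52  43  33  36  29  23  21  22  34]]
```

The camera agrees with the arm to about 1 mm: can seen at (506.1,456.3) against (506.7,456.9), tin at y≈373.5 against 374.5. I'll return the tin first, so its path doesn't cross the can.

step_arm --targets '[[[0.02,0.3,0,0,0,-0.875,1],[0.02,0.5,0,0,0,-0.875,1],[0.02,0.6,0,0,0,-0.875,1],[0.02,0.6,0,0,0,-0.875,1],[0.015,0.6,0,0,0,-0.875,1]]]'

```text
t: 29.3
ee_pos: [522.5, 110.6, 348.6]
orientation: [1.181, 2.911, 0.0]
ft_force: [-0.0, 0.1, -0.4]
width: 87.8
grasp_force: 0.0
```

step_arm --targets '[[[0,0.6,0,0,0,-0.875,1],[0,0.6,0,0,0,-0.875,1],[0,0.6,0,0,0,-0.875,1],[0,0.6,0,0,0,-0.875,1],[0,0.6,0,0,0,-0.875,1]]]'

```text
t: 29.92
ee_pos: [522.3, 260.7, 348.6]
orientation: [1.61, 2.698, 0.0]
ft_force: [0.4, 0.2, 0.6]
width: 87.9
grasp_force: 0.0
```

step_arm --targets '[[[0,0.6,0,0,0,-0.875,1],[0,0.6,0,0,0,-0.875,1],[0,0.6,0,0,0,-0.875,1],[0,0.35,0,0,0,-0.875,1],[0,0.15,0,0,0,-0.875,1]]]'

```text
t: 30.55
ee_pos: [522.0, 375.8, 348.5]
orientation: [2.0, 2.423, 0.001]
ft_force: [0.0, -1.0, -0.5]
width: 87.5
grasp_force: 0.0
```

step_arm --targets '[[[0,0,0,0,0,0,1],[0,0,0,0,0,0,1],[0,0,0,0,0,0,1],[0,0,-0.5,0,0,0,1],[0,0,-0.5,0,0,0,1]]]'

```text
t: 31.18
ee_pos: [522.8, 374.0, 298.1]
orientation: [2.001, 2.421, 0.002]
ft_force: [0.4, 0.3, 0.7]
width: 87.8
grasp_force: 0.0
```

step_arm --targets '[[[0,0,-0.7,0,0,0,1],[0,0,-0.6,0,0,0,1],[0,0,-0.4,0,0,0,1],[0,0,-0.14,0,0,0,1],[0,0,0,0,0,0,1]]]'

```text
t: 31.8
ee_pos: [522.8, 374.3, 206.3]
orientation: [2.002, 2.421, 0.0]
ft_force: [0.3, 1.3, 0.2]
width: 87.5
grasp_force: 0.0
```

step_arm --targets '[[[0,0,0,0,0,0,0],[0,0,0,0,0,0,0],[0,0,0,0,0,0,0],[0,0,0,0,0,0,0],[0,0,0,0,0,0,0]]]'

```text
t: 32.42
ee_pos: [522.8, 374.4, 206.7]
orientation: [2.002, 2.421, 0.001]
ft_force: [0.1, -0.1, 4.1]
width: 57.1
grasp_force: 30.0
```

step_arm --targets '[[[0,0,0.05,0,0,0,0],[0,0,0.2,0,0,0,0],[0,0,0.5,0,0,0,0],[0,0,0.6,0,0,0,0],[0,0,0.45,0,0,0,0]]]'

```text
t: 33.05
ee_pos: [522.7, 374.3, 297.8]
orientation: [2.002, 2.421, 0.001]
ft_force: [0.2, -0.1, -2.0]
width: 57.0
grasp_force: 30.0
```

step_arm --targets '[[[0,-0.3,0,0,0,0,0],[-0.054,-0.5,0,0,0,-0.5,0],[-0.054,-0.7,0,0,0,-0.5,0],[-0.054,-0.7,0,0,0,-0.5,0],[-0.054,-0.7,0,0,0,-0.5,0]]]'

```text
t: 33.67
ee_pos: [510.9, 227.2, 295.0]
orientation: [-2.167, -2.274, 0.004]
ft_force: [-0.4, -0.3, -2.3]
width: 57.2
grasp_force: 30.0
```

step_arm --targets '[[[-0.054,-0.7,0,0,0,-0.5,0],[-0.054,-0.7,0,0,0,-0.5,0],[-0.054,-0.7,0,0,0,-0.5,0],[-0.054,-0.7,0,0,0,-0.5,0],[-0.054,-0.7,0,0,0,-0.5,0]]]'

```text
t: 34.3
ee_pos: [497.1, 52.4, 295.2]
orientation: [-2.357, -2.076, 0.003]
ft_force: [-0.4, 0.3, -2.6]
width: 57.1
grasp_force: 30.0
```

step_arm --targets '[[[-0.054,-0.7,0,0,0,-0.5,0],[0,-0.7,0,0,0,0,0],[0,-0.7,0,0,0,0,0],[0,-0.55,0,0,0,0,0],[0,-0.34,0,0,0,0,0]]]'

```text
t: 34.92
ee_pos: [494.6, -96.7, 295.3]
orientation: [-2.392, -2.034, 0.002]
ft_force: [0.0, 0.0, -1.4]
width: 57.0
grasp_force: 30.0
```

step_arm --targets '[[[0,0,-0.3,0,0,0,0],[0,0,-0.6,0,0,0,0],[0,0,-0.45,0,0,0,0],[0,0,-0.18,0,0,0,0],[0,0,-0.05,0,0,0,0]]]'

```text
t: 35.55
ee_pos: [495.4, -94.6, 216.4]
orientation: [-2.39, -2.037, 0.001]
ft_force: [-0.3, 0.6, -1.6]
width: 56.9
grasp_force: 30.0
```

step_arm --targets '[[[0,0,0,0,0,0,0],[0,0,0,0,0,0,0],[0,0,0,0,0,0,0],[0,0,0,0,0,0,0],[0,0,0,0,0,0,0]]]'

```text
t: 36.17
ee_pos: [495.6, -95.3, 217.3]
orientation: [2.392, 2.036, 0.0]
ft_force: [-0.0, -0.5, -1.9]
width: 57.1
grasp_force: 30.0
```

Pose (495.6,-95.3) is on target. I'll lower the last 2 mm, release, and go for the can.

step_arm --targets '[[[0,0,-0.02,0,0,0,0],[0,0,-0.02,0,0,0,0],[0,0,0,0,0,0,0],[0,0,0,0,0,0,0.8],[0,0,0,0,0,0,1]]]'

```text
t: 36.8
ee_pos: [495.7, -95.2, 215.2]
orientation: [2.392, 2.037, 0.0]
ft_force: [0.0, -0.5, -0.7]
width: 73.7
grasp_force: 0.0
```

step_arm --targets '[[[0,0,0,0,0,0,1],[0,0,0,0,0,0,1],[0,0,0.2,0,0,0,1],[0,0,0.8,0,0,0,1],[0,0,1,0,0,0,1]]]'

```text
t: 37.42
ee_pos: [495.2, -95.1, 316.1]
orientation: [-2.391, -2.036, 0.002]
ft_force: [0.6, -0.2, 0.2]
width: 87.8
grasp_force: 0.0
```

step_arm --targets '[[[0,0.3,1,0,0,0,1],[0,0.6,0.66,0,0,0.5,1],[0,0.7,0,0,0,0.5,1],[0.02,0.8,0,0,0,0.5,1],[0.02,0.8,0,0,0,0.5,1]]]'

```text
t: 38.05
ee_pos: [497.3, 65.9, 399.1]
orientation: [2.243, 2.199, 0.001]
ft_force: [1.0, -0.1, -0.5]
width: 87.8
grasp_force: 0.0
```

step_arm --targets '[[[0.02,0.8,0,0,0,0.5,1],[0.02,0.8,0,0,0,0.5,1],[0.02,0.8,0,0,0,0.5,1],[0.02,0.8,0,0,0,0.5,1],[0.02,0.8,0,0,0,0.5,1]]]'

```text
t: 38.67
ee_pos: [502.3, 266.1, 398.9]
orientation: [2.042, 2.387, 0.001]
ft_force: [0.4, -0.6, 0.1]
width: 87.7
grasp_force: 0.0
```

step_arm --targets '[[[0.02,0.8,0,0,0,0.5,1],[0.02,0.8,0,0,0,0,1],[0.02,0.8,0,0,0,0,1],[0.02,0.75,0,0,0,0,1],[0,0.5,0,0,0,0,1]]]'

```text
t: 39.3
ee_pos: [506.2, 448.8, 398.8]
orientation: [2.001, 2.422, 0.001]
ft_force: [0.2, 0.1, -0.6]
width: 87.8
grasp_force: 0.0
```

step_arm --targets '[[[0,0,0,0,0,0,1],[0,0,0,0,0,0,1],[0,0,0,0,0,0,1],[0,0,0,0,0,0,1],[0,0,0,0,0,0,1]]]'

```text
t: 39.92
ee_pos: [506.8, 446.8, 398.3]
orientation: [2.003, 2.421, 0.0]
ft_force: [0.4, -0.5, 0.8]
width: 87.9
grasp_force: 0.0
```

step_arm --targets '[[[0,0.19,0,0,0,0,1],[0,0,-0.7,0,0,0,1],[0,0,-0.8,0,0,0,1],[0,0,-0.6,0,0,0,1],[0,0,-0.2,0,0,0,1]]]'

```text
t: 40.55
ee_pos: [506.1, 456.9, 281.0]
orientation: [-2.001, -2.421, 0.005]
ft_force: [-1.0, 0.4, 0.0]
width: 88.0
grasp_force: 0.0
```

step_arm --targets '[[[0,0,0,0,0,0,1],[0,0,0,0,0,0,0],[0,0,0,0,0,0,0],[0,0,0,0,0,0,0],[0,0,0,0,0,0,0]]]'

```text
t: 41.18
ee_pos: [506.7, 456.8, 283.6]
orientation: [2.002, 2.421, 0.001]
ft_force: [0.1, 0.3, -0.4]
width: 51.2
grasp_force: 0.5
```

step_arm --targets '[[[0,0,0,0,0,0,0],[0,0,0.05,0,0,0,0],[0,0,0.3,0,0,0,0],[0,0,0.7,0,0,0,0],[0,0,0.75,0,0,0,0]]]'

```text
t: 41.8
ee_pos: [506.5, 456.7, 374.5]
orientation: [-2.002, -2.421, 0.001]
ft_force: [0.4, 0.4, -1.8]
width: 50.2
grasp_force: 30.0
```

step_arm --targets '[[[0,-0.3,0,0,0,0,0],[0,-0.5,0,0,0,-0.5,0],[0,-0.65,0,0,0,-0.5,0],[0,-0.65,0,0,0,-0.5,0],[0,-0.65,0,0,0,-0.5,0]]]'

```text
t: 42.42
ee_pos: [505.9, 317.2, 371.9]
orientation: [-2.167, -2.274, 0.004]
ft_force: [0.8, -0.8, -0.6]
width: 49.9
grasp_force: 30.0
```

step_arm --targets '[[[0.026,-0.65,0,0,0,-0.5,0],[0.026,-0.65,0,0,0,-0.5,0],[0.026,-0.65,0,0,0,-0.5,0],[0.026,-0.65,0,0,0,-0.5,0],[0.026,-0.65,0,0,0,-0.5,0]]]'

```text
t: 43.05
ee_pos: [512.1, 155.0, 372.1]
orientation: [-2.357, -2.076, 0.003]
ft_force: [-0.3, -0.3, -1.5]
width: 49.5
grasp_force: 30.0
```

step_arm --targets '[[[0,-0.65,0,0,0,-0.5,0],[0,-0.65,0,0,0,0,0],[0,-0.65,0,0,0,0,0],[0,-0.57,0,0,0,0,0],[0,-0.35,0,0,0,0,0]]]'

```text
t: 43.68
ee_pos: [512.1, 11.7, 372.3]
orientation: [-2.392, -2.034, 0.002]
ft_force: [-0.7, 0.8, -1.3]
width: 49.9
grasp_force: 30.0
```

step_arm --targets '[[[0,0,-0.3,0,0,0,0],[0,0,-0.6,0,0,0,0],[0,0,-0.45,0,0,0,0],[0,0,-0.18,0,0,0,0],[0,0,-0.05,0,0,0,0]]]'

```text
t: 44.3
ee_pos: [512.9, 13.8, 293.4]
orientation: [-2.391, -2.037, 0.002]
ft_force: [-0.7, 0.5, -1.5]
width: 49.6
grasp_force: 30.0
```

step_arm --targets '[[[0,0,0,0,0,0,0],[0,0,0,0,0,0,0],[0,0,0,0,0,0,0],[0,0,0,0,0,0,0],[0,0,0,0,0,0,0]]]'

```text
t: 44.92
ee_pos: [513.1, 13.3, 294.3]
orientation: [2.392, 2.036, 0.0]
ft_force: [0.1, -0.1, -1.5]
width: 49.7
grasp_force: 30.0
```

Lower 2 mm, release, rise, and move away for a clear view.

step_arm --targets '[[[0,0,-0.02,0,0,0,0],[0,0,-0.02,0,0,0,0],[0,0,0,0,0,0,0],[0,0,0,0,0,0,0.8],[0,0,0,0,0,0,1]]]'

```text
t: 45.55
ee_pos: [513.1, 13.3, 292.1]
orientation: [2.392, 2.037, 0.0]
ft_force: [-0.1, 0.6, 0.2]
width: 66.7
grasp_force: 0.0
```

step_arm --targets '[[[0,0,0,0,0,0,1],[0,0,0,0,0,0,1],[0,0,0.2,0,0,0,1],[0,0,0.6,0,0,0,1],[0,0,0.7,0,0,0,1]]]'

```text
t: 46.18
ee_pos: [512.9, 13.3, 368.1]
orientation: [-2.392, -2.036, 0.001]
ft_force: [0.7, 0.7, -0.2]
width: 87.8
grasp_force: 0.0
```

step_arm --targets '[[[0,0,0.7,0,0,0,1],[0,0.3,0.2,0,0,0,1],[0,0.8,0,0,0,0,1],[0,1,0,0,0,0,1],[0,1,0,0,0,0,1]]]'

```text
t: 46.8
ee_pos: [512.5, 170.3, 411.6]
orientation: [-2.392, -2.036, 0.001]
ft_force: [0.6, -0.8, -0.7]
width: 87.9
grasp_force: 0.0
```

step_arm --targets '[[[0,1,0,0,0,0,1],[0,1,0,0,0,0,1],[0,1,0,0,0,0,1],[0,1,0,0,0,0,1],[0,0.5,0,0,0,0,1]]]'

```text
t: 47.42
ee_pos: [512.0, 396.1, 411.1]
orientation: [-2.389, -2.039, 0.002]
ft_force: [-0.5, -0.1, 0.4]
width: 87.9
grasp_force: 0.0
```

Run:
```python
from h import *
d=snap('top','top6.png');s=snap('side','side6.png')
def mk(d,fn,x0,y0,x1,y1,f):
    im=cv2.resize(cv2.imread('pics/'+fn)[y0:y1,x0:x1],None,fx=f,fy=f,interpolation=cv2.INTER_CUBIC)
    def circ(c,r,z,col):
        p=np.array([proj(d,[c[0]+r*np.cos(a),c[1]+r*np.sin(a),z]) for a in np.linspace(0,6.283,50)])
        cv2.polylines(im,[((p-[x0,y0]+.5)*f).round().astype(np.int32)],True,col,1)
    for c,r,h in(((513.2,13.0),26,171),((495.8,-95.6),28.5,72)):
        circ(c,31,12,(0,0,255));circ(c,r if h<100 else 25,12+h,(255,0,255));circ(c,r,12,(0,255,255))
    return im
a=mk(d,'top6.png',300,175,380,240,5);b=mk(s,'side6.png',250,110,330,215,5)
h=max(a.shape[0],b.shape[0]);c=np.zeros((h,800,3),np.uint8);c[:a.shape[0],:400]=a;c[:b.shape[0],400:]=b
cv2.imwrite('pics/c11.png',c)
```

```text
(no output)
```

View pics/c11.png

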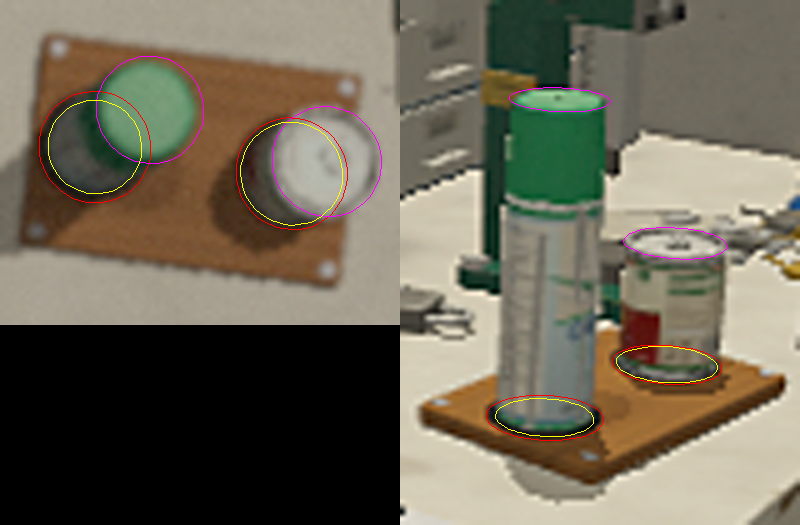

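In both views the can and tin stand upright, concentric with their pads to about 1–2 mm: can cap at crop (148,108) against a predicted (150,110), tin lid at (325,161) against (327,162). The arm is clear, so I'm handing the job in.

```bash
python3 -c "
from workcell import readout, ctrl
o=readout.get_obs();print(o['t'],o['qvel'].round(3),o['width']);print(ctrl.close_job())"
```

```text
47.525 [-0.046 -0.025  0.042 -0.015  0.003 -0.028] 87.9383711078382
the job is handed in; nothing more can be done
None
```

The job is handed in at 47.5 s: the plate is seated flat over both pins, and the spray can and tin stand upright on their original pads, centred to about 1–2 mm by the cameras.

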